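Close the casting frames, turning over the mirrored half

TASK

Close both cells of the plaster-casting board with the two loose L-shaped wooden frame halves: lay one flat on the board in each cell, the end of its short arm against the middle wall and its long arm against the end of the fixed cross wall, square and without gaps wider than about 5 mm. The halves are alike, but one lies wrong side up, so that it is the mirror image of what either cell needs: turn over only that one, and never tip the other.

Things in the scene. Friction and masses are not known exactly. Their poses are not given: they have to be found in the camera images.
- board: Fixed plywood plate 152 x 204 x 6 mm, origin centre of underside, z up. On it a fixed Z-shaped wall, 20 mm wide, top 38 mm above the bench: middle wall x -70..70, y -10..10; cross walls x 50..70, y -76..-10 (cell 1) and x -70..-50, y 10..76 (cell 2). Plaster half-balls, radius 20, at (0, -43) and (0, 43), a thin neck lying beside each. Each cell (y<0: 1, y>0: 2) lacks an L of walls.
- cell1_short (a point): On the board at (-60, -10), 22 mm above the bench: where the centre of the end face of the short arm of the half in cell 1 belongs. That half then has its axes parallel to the board's and its origin at board (0, -53).
- cell1_long (a point): Point on the board, 22 mm above the bench, at board (70, -86): where the centre of the end face of the long arm of the half in cell 1 belongs.
- cell2_short (a point): On the board at (60, 10), 22 mm above the bench: where the centre of the end face of the short arm of the half in cell 2 belongs. That half then has its z up, its x and y axes opposite to the board's and its origin at board (0, 53).
- cell2_long (a point): Point on the board, 22 mm above the bench, at board (-70, 86): where the centre of the end face of the long arm of the half in cell 2 belongs.
- half_a: Loose L-shaped wooden frame half, walls 20 mm wide and 32 mm high, about 0.15 kg; origin at the centre of its 140 x 86 x 32 mm bounding box. Own frame: long arm x -70..70, y -43..-23; short arm x -70..-50, y -23..43. Starts flat on the bench, z up. With z up it fits either cell; with z down it is mirrored and fits none.
- half_a_short (a point): Centre of the end face of half_a's short arm, at (-60, 43, 0) mm in its frame.
- half_a_long (a point): Centre of the end face of half_a's long arm, at (70, -33, 0) mm in its frame.
- half_b: Loose frame half, same shape, size and frame as half_a, but it starts z down (mirrored, to be turned over). It stands stably on the outer side of its long arm (y axis up). Which half lies where varies, both on the bench right of the robot's middle, where there is room round (0.49, -0.28) to stand one; equipment between there and the board is under 0.2 m high. Either half may go into either cell.
- half_b_short (a point): Centre of the end face of half_b's short arm, at (-60, 43, 0) mm in its frame.
- half_b_long (a point): Centre of the end face of half_b's long arm, at (70, -33, 0) mm in its frame.

How it is judged:
On the way:
1. the mirrored half has been turned over (angle between half_b's own z axis and vertical below 0.3 rad), for 0.2 s.
At the end, for the whole second after the job is handed in: One half is in each cell, at rest, flat on the board (within 0.06 rad) and right way up, the ends of its short and long arm each within 8 mm of where they belong (((distance between half_a_short and cell1_short below 0.008 m and distance between half_a_long and cell1_long below 0.008 m and distance between half_b_short and cell2_short below 0.008 m and distance between half_b_long and cell2_long below 0.008 m) or (distance between half_a_short and cell2_short below 0.008 m and distance between half_a_long and cell2_long below 0.008 m and distance between half_b_short and cell1_short below 0.008 m and distance between half_b_long and cell1_long below 0.008 m)) and angle between each of half_a, half_b's own z axis and vertical below 0.06 rad and linear speed of each of half_a, half_b below 0.02 m/s); the robot touches nothing.
It fails at once if the half that lay the right way up is tipped on edge or turned over (angle between half_a's own z axis and vertical above 1 rad).
It also fails if it takes over 72 s, if anything falls off the work surface, if the arm or the gripper's body presses on something with over 40 N, if the wrist force passes 120 N, or if a joint passes its speed limit or range.

ROBOT

A 7-joint arm with a two-finger parallel gripper is mounted at the origin on a cart in front of the work surface, level with it; the furniture and walls round the work are solid. World frame = base frame: x ahead of the robot, y to its left, z up, the work surface at z = 0. Lengths are in m, angles in rad, forces in N, time in s.
With the tool pointing down it reaches from about 0.425 to 0.875 m from the base axis. Payload 4.7 kg.
Tool frame: the origin (TCP) lies on the centre line of the jaws, within the pads' length; the fingertips stand ctrl.finger_overhang ahead of it and the grasp point (between the pads) lies 5 mm behind it (ctrl.finger_overhang is the distance from the TCP to the fingertips, in m); z points along the fingers, x is the direction in which the jaws open and shut, and the axes are right-handed (so a half turn about z gives the same grasp; the last joint's range is limited). The gripper opens to 85 mm and grips with 20 to 120 N. Pads are 22 mm wide; open, the fingers measure 114 mm over their backs; the gripper's body (76 mm by 85 mm) begins 54 mm behind the grasp point. The pads swing forward as they close: fully open they stand 13 mm farther back than shut.
Start: joints at [-1.169, 0.321, -0.07, 1.45, 0.023, 1.371, -0.057], TCP at [0.246, 0.602, 0.245] pointing down, gripper open.
Joint ranges: [-2.86, 2.86], [-0.3, 2.09], [-1.38, 1.24], [0.06, 2.45], [-1.56, 4.7], [0.09, 2.05], [-2.69, 2.69]. Speed limits (rad/s): [2.57, 2.57, 3.14, 3.14, 3.14, 3.14, 3.14].

INTERFACE

Orientations are given as a rotation vector (axis times angle).
In Python, from station import ctrl gives the robot as it stands. The module is installed in compiled form; this text tells all that it offers. Calls block until the motion is done:
- ctrl.reach(position, orientation): joint-space move of the TCP to a pose.
- ctrl.move_l(position, vel=0.15, frame=None, until_force=None): straight line of the TCP; frame=None keeps the orientation; vel is the mean speed in m/s. With until_force (N) it stops when the force on the tool has changed by that much, and returns True; else False.
- ctrl.goto_joints(angles): joint-space move.
- ctrl.move_gripper(opening, f_grip=None): opening from 0.0 (shut) to 1.0 (fully open); f_grip is the grip in N (None keeps the last); returns when the fingers have stopped.
- ctrl.hold(seconds).
- ctrl.inverse_kinematics(position, orientation): joint angles nearest the present ones, or None.
- ctrl.get_obs(): the state.
- ctrl.camera(name): name is "side" or "top" or "wrist"; returns a dict with "color" (400x640x3 uint8, blue, green, red), "K" (3x3 intrinsics, pixels), "k1" (the pictures are not rectified: a ray, as slopes to the right and down, at radius r is drawn at 1 + k1 r^2 times it, then the intrinsics apply), "extrinsics" (4x4, takes a point from camera to world coordinates); the wrist camera has in their place "mount" (4x4, takes a point from camera to tool coordinates, whose origin is the TCP and whose axes are the tool frame's). Camera axes: x right, y down, z forward; pixel columns grow to the right and rows downward; lengths in m; the calibration is good to about 2 mm. A picture is of the moment at which its call begins: read the wrist's pose just before it. There is no depth.
A pose or a line that the arm cannot do raises ctrl.PlanningError and nothing moves.
- ctrl.hand_in(): hands the job in, once; it reports no verdict.
The state is a dict: "t": time; "joint_positions": joint angles; "joint_vel": joint speeds; "tau": joint torques, N m; "tcp_pos": TCP position; "tcp_rot": TCP orientation; "ft_force": force on the tool from outside, world axes, zero at the start; "wrist_torque": the same for the moment, N m; "finger_gap": opening from 0.0 (shut) to 1.0 (fully open).
Only numpy, scipy, OpenCV 4.12 (cv2) and the standard library are available. Lean on these libraries where they do the work, as an engineer would, in place of code of your own. Each camera call takes 0.05 s, during which the arm holds its last target. There are 200 camera calls.

## Working session

There is one attempt and no reset: what is moved stays moved. The work goes in short steps, each a Python script; the robot and the scene stay as the last script left them, time stands still between calls to the robot, and variables do not carry over. Pictures are saved under pics/ and viewed, about 8 in all and at most 12, crops included, and the job is handed in when it is done.

```bash
mkdir -p pics; ls
python3 - <<'E'
from station import ctrl
import cv2, numpy as np
o=ctrl.get_obs(); print(o['t'],o['tcp_pos'],o['tcp_rot'],ctrl.finger_overhang)
for n in("top","side"):
    c=ctrl.camera(n); cv2.imwrite(f"pics/{n}0.png",c["color"]); print(n,c["K"].tolist(),c["k1"],np.round(c["extrinsics"],4).tolist())
c=ctrl.camera("wrist");print(np.round(c["mount"],4).tolist(),c["K"].tolist(),c["k1"])
E
```

```text
pics
0.0 [0.24565618 0.60124682 0.24425766] [ 2.60687958e+00  1.75119848e+00 -2.34461295e-03] 0.014
top [[490.3689519427944, 0.0, 316.45700500671586], [0.0, 490.3689519427944, 204.35760819489624], [0.0, 0.0, 1.0]] -0.03394102168799745 [[0.0205, -0.9949, 0.0993, 0.3198], [-0.9997, -0.0189, 0.0168, -0.0117], [-0.0148, -0.0996, -0.9949, 1.8175], [0.0, 0.0, 0.0, 1.0]]
side [[443.47050213751004, 0.0, 322.96881546826245], [0.0, 443.47050213751004, 194.49532973569168], [0.0, 0.0, 1.0]] -0.12739252719734873 [[0.8048, -0.4412, 0.397, -0.0846], [-0.5932, -0.6192, 0.5146, -0.7657], [0.0188, -0.6496, -0.76, 1.1794], [0.0, 0.0, 0.0, 1.0]]
[[1.0, -0.0002, -0.0005, 0.0006], [0.0003, 0.9623, 0.272, -0.0693], [0.0004, -0.272, 0.9623, -0.1285], [0.0, 0.0, 0.0, 1.0]] [[323.6693160527482, 0.0, 316.1273696587933], [0.0, 323.6693160527482, 201.344758732474], [0.0, 0.0, 1.0]] -0.047438784427873026
```

View pics/top0.png

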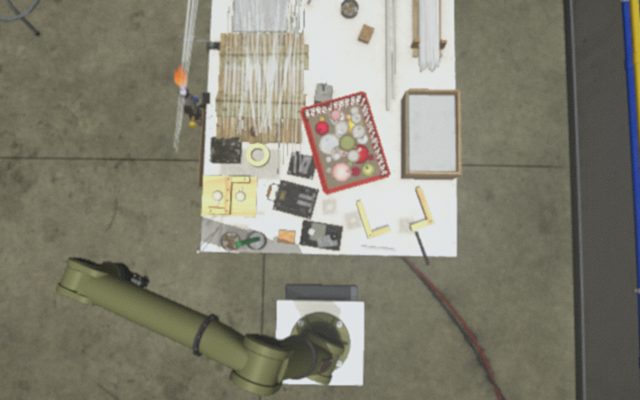

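View pics/side0.png

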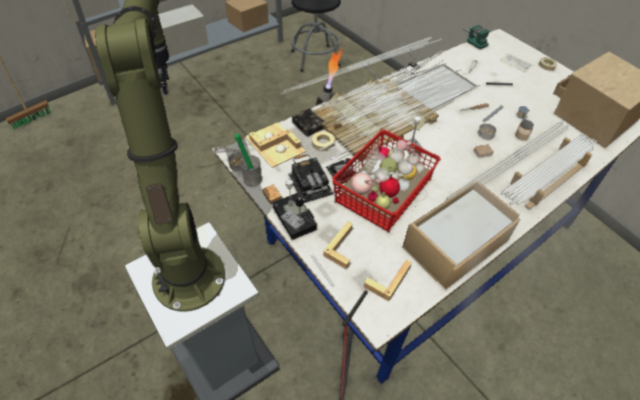

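Top view: the board is near (230,196), the halves near (372,218) and (422,210). I'll enlarge these.

```bash
cat > h.py <<'E'
from station import ctrl
import cv2, numpy as np
from scipy.spatial.transform import Rotation as R
def ray2plane(uv,z,c,T):
    uv=np.atleast_2d(np.asarray(uv,float)); K=c["K"]
    p=cv2.undistortPoints(uv.reshape(-1,1,2),K,np.array([c["k1"],0,0,0,0.]))[:,0]
    d=np.c_[p,np.ones(len(p))]@T[:3,:3].T; o=T[:3,3]
    return o+d*((z-o[2])/d[:,2])[:,None]
def proj(P,c,T):
    Ti=np.linalg.inv(T); 
    return cv2.projectPoints(np.atleast_2d(P).astype(float),cv2.Rodrigues(Ti[:3,:3])[0],Ti[:3,3],c["K"],np.array([c["k1"],0,0,0,0.]))[0][:,0]
def Rd(yaw):  # tool down, jaw axis (tool x) at world yaw
    cx,s=np.cos(yaw),np.sin(yaw)
    return np.array([[cx,s,0],[s,-cx,0],[0,0,-1.]])
def rv(M): return R.from_matrix(M).as_rotvec()
def look(name):
    o=ctrl.get_obs(); c=ctrl.camera("wrist")
    T=np.eye(4);T[:3,:3]=R.from_rotvec(o['tcp_rot']).as_matrix();T[:3,3]=o['tcp_pos'];T=T@c["mount"]
    cv2.imwrite(f"pics/{name}.png",c["color"]); np.savez(f"pics/{name}.npz",K=c["K"],k1=c["k1"],T=T)
    return c,T
def load(name):
    d=np.load(f"pics/{name}.npz"); return {"K":d["K"],"k1":float(d["k1"])},d["T"]
E
python3 - <<'E'
import cv2,numpy as np
a=cv2.imread("pics/top0.png")
h=cv2.resize(a[182:242,345:445],None,fx=6,fy=6,interpolation=cv2.INTER_CUBIC)
b=cv2.resize(a[172:220,195:265],None,fx=5,fy=5,interpolation=cv2.INTER_CUBIC)
o=np.zeros((600,600,3),np.uint8);o[:360]=h;o[360:,:350]=b
cv2.imwrite("pics/crop.png",o)
E
```

```text
(no output)
```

View pics/crop.png

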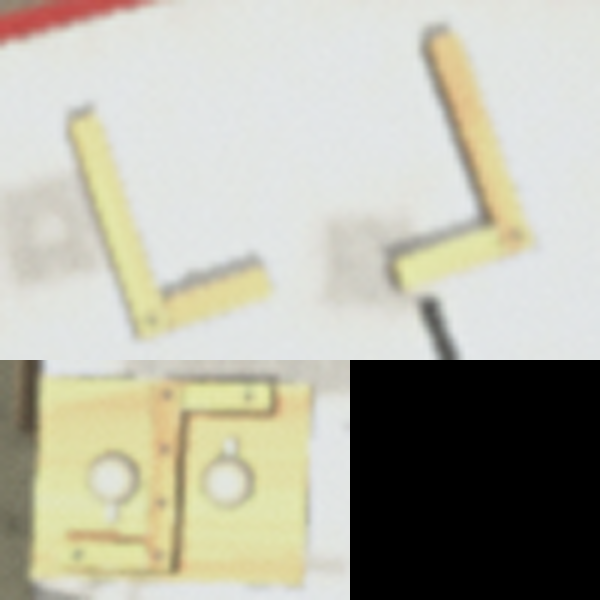

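Run:
```python
from h import *
c=ctrl.camera("top");T=c["extrinsics"]
f=lambda l,s,o,z:print(np.round(ray2plane(np.array(l)/s+o,z,c,T),3).tolist())
H=np.array([345,182.])
f([(82,118),(148,326),(265,288)],6,H,.032) # b
f([(440,38),(515,240),(405,285)],6,H,.032)
f([(172,122),(110,130-10),(228,120)],5,np.array([195,172.]),.02)
f([(165,20),(165,210)],5,np.array([195,172.]),.038)
```

```text
[[0.511, -0.136, 0.032], [0.385, -0.177, 0.032], [0.409, -0.248, 0.032]]
[[0.564, -0.354, 0.032], [0.441, -0.399, 0.032], [0.413, -0.333, 0.032]]
[[0.523, 0.342, 0.02], [0.523, 0.388, 0.02], [0.525, 0.3, 0.02]]
[[0.596, 0.346, 0.038], [0.456, 0.341, 0.038]]
```

```bash
cat >> h.py <<'E'
def Hflat(corner_center_xy,yaw,down=False):pass
def Rh(x,y): x=np.array(x,float);y=np.array(y,float);return np.c_[x,y,np.cross(x,y)]
def Rz(a): return R.from_euler('z',a).as_matrix()
def g1(phi):
    c,s=np.cos(phi),np.sin(phi); return np.c_[[-1,0,0],[0,-c,-s],[0,-s,c]]
def g2(phi):
    c,s=np.cos(phi),np.sin(phi); return np.c_[[1,0,0],[0,-c,s],[0,-s,-c]]
def stand(dyaw):
    d=np.array([np.cos(dyaw),np.sin(dyaw),0]); return Rh(np.cross([0,0,1],d),[0,0,1])
E
sed -i '/^def Hflat/d' h.py
cat > ik.py <<'E'
from h import *
ok=lambda p,M:ctrl.inverse_kinematics(list(p),list(rv(M)))
f=lambda q:None if q is None else np.round(q,2).tolist()
P1=np.array([-.06,.028,-.008]);P2=np.array([-.06,.020,.006])
# half b initial: yaw .315, z down
Rb=Rh([np.cos(.315),np.sin(.315),0],[np.sin(.315),-np.cos(.315),0])
x,y=Rb[:,0],Rb[:,1]; cor=np.array([.385,-.177,.016])  # centre of corner block = (-60,-33)
ob=cor+.06*x+.033*y; print("ob",ob)
oc1,oc2=np.array([.524,.343-.053,.022]),np.array([.524,.343+.053,.022])
for ph in(0,.25,.5):
    print("phi",ph,"pick b",f(ok(ob+Rb@P1,Rb@g1(ph))))
    for dy in(-1.0,-1.3,-1.57,-1.85,1.57):
        S=stand(dy); o=np.array([.49,-.28,.043])-S@np.array([-.03,0,0])
        print("  d",dy,f(ok(o+S@P1,S@g1(ph))),f(ok(o+S@P2,S@g2(ph))))
    for n,oo,Rr in(("c1",oc1,np.eye(3)),("c2",oc2,Rz(np.pi))):
        print(n,f(ok(oo+Rr@P2+[0,0,.0],Rr@g2(ph))))
E
python3 ik.py
```

```text
ob [ 0.45227173 -0.18978729  0.016     ]
phi 0 pick b [-0.5, 0.31, 1.08, 2.15, -0.36, 0.88, -2.04]
  d -1.0 None None
  d -1.3 [-0.36, 0.79, 0.14, 2.29, 1.57, 1.47, 1.64] None
  d -1.57 [-0.33, 0.82, 0.11, 2.08, 1.31, 1.55, 1.82] [1.18, 1.22, -0.44, 1.21, -0.56, 2.01, 0.83]
  d -1.85 [-0.0, 0.9, -0.19, 1.85, 1.25, 1.85, 1.89] [0.91, 1.06, 0.12, 1.46, -1.02, 2.02, 1.11]
  d 1.57 [1.09, 1.26, -0.44, 1.08, -0.63, 2.03, 0.75] [-0.3, 0.88, 0.12, 1.94, 1.33, 1.55, 1.9]
c1 [-0.86, 0.34, 0.26, 1.91, -0.11, 0.9, -0.55]
c2 [-0.5, 0.59, -0.15, 1.53, 0.1, 1.03, 2.47]
phi 0.25 pick b [-0.3, 0.54, 1.07, 2.0, -0.63, 1.2, -1.74]
  d -1.0 None None
  d -1.3 [-0.35, 0.54, 0.17, 2.35, 1.55, 1.23, 1.83] [1.06, 1.16, -0.46, 1.1, -0.31, 2.05, 0.88]
  d -1.57 [-0.34, 0.62, 0.16, 2.15, 1.24, 1.33, 1.97] [0.82, 1.01, 0.12, 1.31, -0.77, 2.01, 1.1]
  d -1.85 [-0.3, 0.72, 0.18, 1.92, 1.0, 1.47, 2.08] [0.59, 1.0, 0.56, 1.54, -1.15, 2.05, 1.23]
  d 1.57 [0.77, 1.07, 0.12, 1.18, -0.86, 2.03, 1.01] [-0.31, 0.7, 0.17, 2.0, 1.24, 1.33, 2.04]
c1 [-0.97, 0.45, 0.27, 1.79, 0.08, 1.09, -0.76]
c2 [0.31, 0.9, -1.19, 1.63, 0.73, 1.02, 2.14]
phi 0.5 pick b [-0.14, 0.77, 1.06, 1.84, -0.79, 1.53, -1.57]
  d -1.0 None [0.83, 1.05, -0.26, 1.07, -0.17, 2.05, 1.15]
  d -1.3 [-0.32, 0.32, 0.23, 2.37, 1.44, 0.99, 2.11] [0.61, 0.97, 0.3, 1.25, -0.63, 2.0, 1.26]
  d -1.57 [-0.33, 0.43, 0.22, 2.18, 1.14, 1.13, 2.18] [0.41, 1.0, 0.72, 1.43, -0.99, 2.03, 1.32]
  d -1.85 [-0.31, 0.56, 0.24, 1.97, 0.89, 1.29, 2.22] [0.44, 0.89, 0.7, 1.63, -1.1, 1.9, 1.22]
  d 1.57 [0.51, 0.97, 0.49, 1.3, -0.94, 1.97, 1.14] [-0.3, 0.53, 0.22, 2.03, 1.11, 1.13, 2.24]
c1 [-1.05, 0.59, 0.27, 1.65, 0.2, 1.29, -0.88]
c2 [0.47, 0.9, -1.19, 1.73, 0.53, 0.78, 2.37]
```

Run:
```python
from h import *
ctrl.reach([.5,.34,.26],list(rv(Rd(np.pi/2)))); look("w1")
ctrl.reach([.45,-.26,.32],list(rv(Rd(np.pi/2)))); look("w2")
print(ctrl.get_obs()['t'],ctrl.get_obs()['joint_positions'])
```

```text
3.8333 [-0.24251467 -0.00407239  0.71788304  1.67449203  0.00281593  1.47055021
  2.04813667]
```

View pics/w1.png

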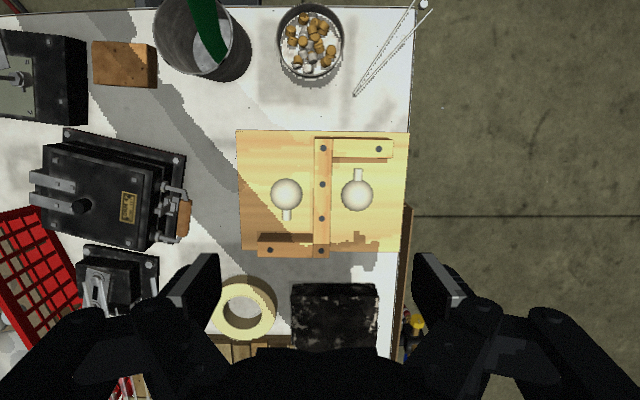

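View pics/w2.png

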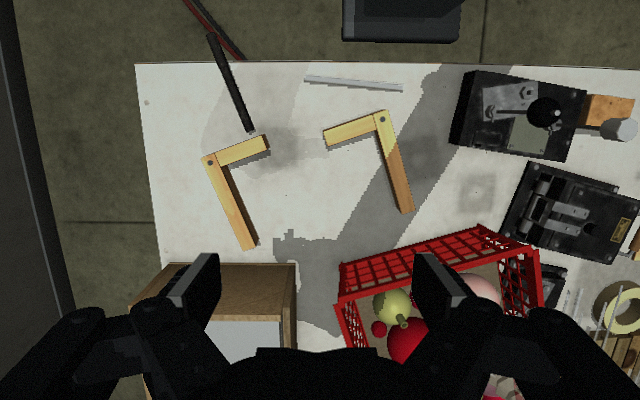

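w1: the board spans about (237..408, 130..256) with the walls visible. w2: half_a is at left (corner about (208,160)) and half_b at right (corner about (382,116)), both clear. I'll enlarge both for corner readings.

Run:
```python
import cv2
for n,(x,y,w,h,s) in {"w1":(225,120,195,145,4),"w2":(195,100,225,155,3.5)}.items():
    a=cv2.imread(f"pics/{n}.png")[y:y+h,x:x+w]
    cv2.imwrite(f"pics/{n}c.png",cv2.resize(a,None,fx=s,fy=s,interpolation=cv2.INTER_CUBIC))
```

```text
(no output)
```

View pics/w1c.png

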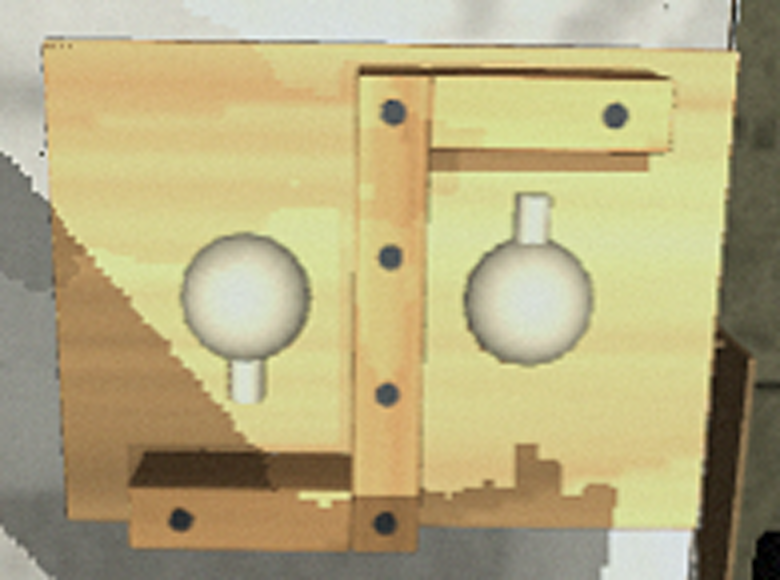

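View pics/w2c.png

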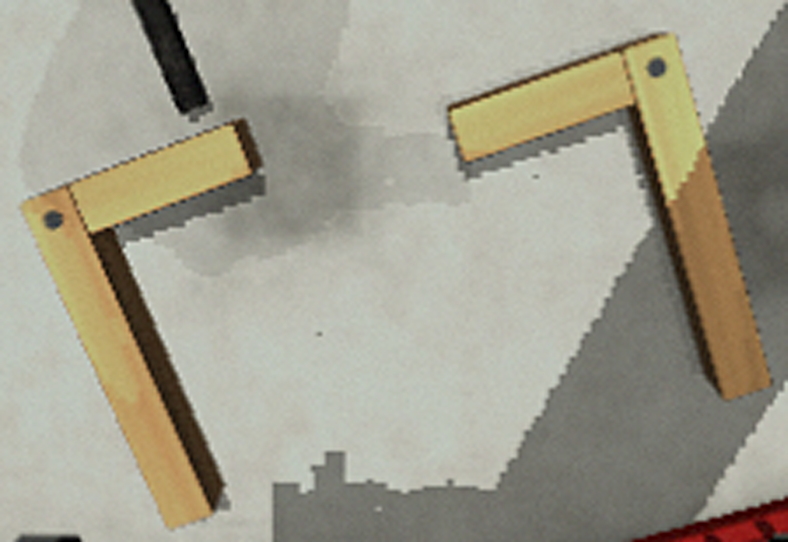

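```bash
cat > fit.py <<'E'
from h import *
from scipy.optimize import least_squares
def fit(name,uv,s,off,P,z,mirror=False):
    c,T=load(name); uv=np.array(uv,float); uv=(uv+.5)/s-.5+off
    W=np.array([ray2plane(u,zz,c,T)[0][:2] for u,zz in zip(uv,z)])
    P=np.array(P)/1000.
    if mirror:P=P*[1,-1]
    f=lambda q:((Rz(q[2])[:2,:2]@P.T).T+q[:2]-W).ravel()
    r=min((least_squares(f,[*W.mean(0),a]) for a in(0,2,-2)),key=lambda r:r.cost)
    print(name,np.round(r.x,4),"res mm",np.round(f(r.x)*1000,1).reshape(-1,2).tolist()); return r.x
Lp=[(-70,-43),(-70,43),(-50,43),(-50,-23),(70,-23),(70,-43)]
o2=np.array([195,100])
a=fit("w2",[(21,204),(236,122),(252,175),(92,233),(213,514),(172,529)],3.5,o2,Lp,[.032]*6)
b=fit("w2",[(675,33),(449,106),(465,162),(635,104),(724,400),(772,386)],3.5,o2,Lp,[.032]*6,True)
o1=np.array([225,120])
Bp=[(-70,-10),(-70,10),(-70,76),(-50,76),(-50,10),(70,10),(70,-10),(70,-76),(50,-76),(50,-10),(-76,-102),(-76,102),(76,-102),(76,102)]
d=fit("w1",[(360,74),(434,78),(672,79),(672,153),(430,149),(418,551),(352,551),(130,549),(130,488),(352,487),(42,40),(740,54),(67,520),(698,528)],4,o1,Bp,[.038]*10+[.006]*4)
np.savez("pose.npz",a=a,b=b,d=d)
E
python3 fit.py
```

```text
w2 [ 0.4916 -0.3438  0.3484] res mm [[-0.6, -0.2], [-0.3, -0.6], [-0.6, 1.2], [0.5, -0.3], [0.4, 1.0], [0.6, -1.0]]
w2 [ 0.4589 -0.1871  0.3307] res mm [[-1.1, 0.3], [1.0, -0.8], [-0.2, -0.3], [-0.6, 1.0], [0.8, -0.4], [0.0, 0.3]]
w1 [ 0.5285  0.349  -0.0127] res mm [[-0.3, -0.7], [-1.1, -0.5], [-0.2, 1.7], [-0.1, 0.2], [-0.1, 0.0], [0.8, 0.3], [0.5, -0.2], [0.2, -0.4], [-0.3, -1.1], [1.0, 0.0], [-0.3, -0.2], [-1.3, 0.7], [0.7, -0.3], [0.7, 0.5]]
```

Run:
```python
from h import *
d=np.load("pose.npz");a,D=d["a"],d["d"]
g=np.array([-.033,-.033,0])
pick=Rz(a[2])@g+[a[0],a[1],.022]; ry=a[2]-np.pi/2
ctrl.move_gripper(.6,70)
ctrl.reach([pick[0],pick[1],.12],list(rv(Rd(ry))))
print("pick",pick,ctrl.move_l(list(pick),vel=.12,until_force=15))
ctrl.move_gripper(0,70); print("gap",ctrl.get_obs()["finger_gap"],ctrl.get_obs()["tcp_pos"])
ctrl.move_l([pick[0],pick[1],.28],vel=.25)
B=Rz(D[2]); yaw=D[2]+np.pi
o=B@np.array([0,.0555,0])+[D[0],D[1],0]
pl=o+Rz(yaw)@g; Rp=list(rv(Rd(yaw-np.pi/2)))
ctrl.reach([pl[0],pl[1],.27],Rp); print(ctrl.get_obs()["joint_positions"])
ctrl.move_l([pl[0],pl[1],.06],vel=.2)
print("contact",ctrl.move_l([pl[0],pl[1],.0265],vel=.05,until_force=8),ctrl.get_obs()["tcp_pos"],pl)
ob=ctrl.get_obs();p=ob["tcp_pos"]; inn=B@np.array([0,-.008,0])
print("wall",ctrl.move_l(list(p+inn),vel=.02,until_force=8),(B.T@(ctrl.get_obs()["tcp_pos"]-p)),ctrl.get_obs()["ft_force"],ctrl.get_obs()["t"])
```

```text
pick [ 0.47184305 -0.38607205  0.022     ] False
gap 0.217386453126587 [ 0.47250673 -0.38678715  0.02310771]
[-1.28702233  0.58747935  0.94786292  1.26019554 -0.46727323  1.51690441
  1.15444136]
contact True [0.56210261 0.43699848 0.02916702] [0.56257862 0.43708212 0.        ]
wall True [-2.75780294e-04 -3.28160853e-03  3.46266760e-05] [0.19750737 0.32009714 2.81600633] 13.8167
```

Run:
```python
from h import *
ctrl.move_gripper(.36); p=ctrl.get_obs()["tcp_pos"]
ctrl.move_l([p[0],p[1],.26],vel=.2)
look("w3"); print(ctrl.get_obs()["t"],ctrl.get_obs()["tcp_pos"])
a=cv2.imread("pics/w3.png"); cv2.imwrite("pics/w3v.png",a)
```

```text
15.45 [0.56050081 0.43390121 0.2583869 ]
```

View pics/w3v.png

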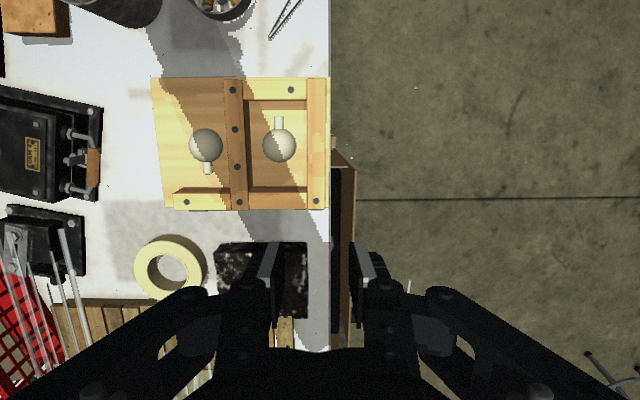

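w3: half_a's long arm (308..328, 80..208) and short arm close cell 2 flush with the walls. Next, half_b: I'll check clearances and IK.

```bash
cat > ik2.py <<'E'
from h import *
c,T=load("w2")
for z in(0,.08):print(z,np.round(ray2plane([(340,265),(480,225),(297,263),(172,263),(343,325),(297,345)],z,c,T)[:,:2],3).tolist())
b=np.load("pose.npz")["b"];D=np.load("pose.npz")["d"]
ok=lambda p,M:ctrl.inverse_kinematics(list(p),list(rv(M)))
f=lambda q:None if q is None else np.round(q,2).tolist()
P1=np.array([-.06,.028,-.010]);P2=np.array([-.06,.020,.006])
yb=b[2];Rb=Rh([np.cos(yb),np.sin(yb),0],[np.sin(yb),-np.cos(yb),0]); ob=np.array([b[0],b[1],.016])
B=Rz(D[2]);oc=B@np.array([0,-.0555,0])+[D[0],D[1],.022]
for ph in(.4,.5):
    G1,G2=g1(ph),g2(ph); p=ob+Rb@P1
    print(ph,"pick",p,f(ok(p,Rb@G1)),"back",f(ok(p-.09*(Rb@G1)[:,2],Rb@G1)),"lift",f(ok(p+[0,0,.33],Rb@G1)))
    for dy in(-1.3,-1.57,-1.75):
        S=stand(dy);o=np.array([.50,-.285,.043])
        q=[f(ok(o+S@P1+[0,0,h],S@G1)) for h in(0,.28)]
        r=[f(ok(o+S@P2+h,S@G2)) for h in(0,-.09*(S@G2)[:,2],np.array([0,0,.28]))]
        print(" ",dy,*q,"\n     ",*r)
    print("place",[f(ok(oc+B@P2+[0,0,h],B@G2)) for h in(0,.3)])
E
python3 ik2.py
```

```text
0 [[0.609, -0.221], [0.544, -0.014], [0.606, -0.287], [0.607, -0.48], [0.717, -0.214], [0.757, -0.289]]
0.08 [[0.569, -0.228], [0.515, -0.058], [0.566, -0.282], [0.567, -0.44], [0.657, -0.222], [0.69, -0.284]]
0.4 pick [ 0.41121105 -0.23304749  0.026     ] [-0.21, 0.68, 1.07, 1.89, -0.74, 1.41, -1.63] back [-0.16, 0.59, 1.07, 1.76, -0.62, 1.53, -1.71] lift [-0.27, 0.22, 1.06, 1.53, -0.37, 1.87, -2.04]
  -1.3 [-1.1, 0.69, 1.03, 2.43, 1.26, 0.62, 2.03] None 
      [0.76, 1.01, 0.12, 1.2, -0.54, 2.04, 1.2] None None
  -1.57 [-0.98, 0.72, 0.91, 2.23, 0.85, 0.85, 2.28] [-1.12, -0.11, 0.93, 2.1, 1.21, 1.59, 2.63] 
      [0.59, 0.97, 0.49, 1.41, -0.87, 2.02, 1.27] [0.9, 0.98, 0.12, 1.17, -0.67, 2.04, 1.07] [1.4, 0.74, -0.82, 1.26, -0.46, 2.02, 0.48]
  -1.75 [-0.9, 0.77, 0.86, 2.09, 0.66, 1.01, 2.37] [-0.93, 0.1, 0.83, 1.97, 1.02, 1.6, 2.62] 
      [0.47, 0.98, 0.71, 1.55, -1.08, 2.04, 1.3] [0.84, 0.91, 0.31, 1.35, -0.84, 1.98, 1.11] [1.01, 0.51, -0.07, 1.42, -0.81, 2.04, 0.7]
place [[-1.61, 0.9, 1.16, 1.71, -0.48, 1.27, -0.35], [-1.62, 0.52, 1.2, 1.4, -0.12, 1.72, -0.44]]
0.5 pick [ 0.41121
[... 152 characters left out ...]
9, -0.46, 1.96, -1.96]
  -1.3 [-1.08, 0.56, 1.07, 2.43, 1.24, 0.61, 2.17] None 
      [0.63, 0.96, 0.3, 1.26, -0.6, 2.0, 1.29] None None
  -1.57 [-0.98, 0.63, 0.95, 2.24, 0.82, 0.82, 2.38] [-1.15, -0.19, 0.96, 2.07, 1.18, 1.61, 2.68] 
      [0.41, 1.0, 0.75, 1.46, -0.97, 2.04, 1.37] [0.78, 0.92, 0.31, 1.23, -0.73, 2.02, 1.14] [1.19, 0.59, -0.44, 1.28, -0.56, 2.05, 0.64]
  -1.75 [-0.9, 0.69, 0.9, 2.11, 0.63, 0.97, 2.44] [-1.01, 0.05, 0.92, 1.94, 0.98, 1.59, 2.67] 
      [0.4, 0.94, 0.77, 1.59, -1.06, 1.97, 1.3] [0.7, 0.87, 0.49, 1.4, -0.88, 1.97, 1.16] [0.86, 0.46, 0.12, 1.43, -0.81, 2.04, 0.74]
place [[-1.61, 0.97, 1.16, 1.65, -0.45, 1.34, -0.38], [-1.61, 0.59, 1.2, 1.36, -0.1, 1.77, -0.43]]
```

```bash
cat > ik3.py <<'E'
from h import *
exec(open("ik2.py").read().split("for ph in")[0].split("\n",3)[3])
for o in([.475,-.27,.043],[.49,-.28,.043],[.47,-.31,.043]):
  for dy in(-1.57,-1.75,-1.95):
    S=stand(dy)
    print(o,dy,"g1",*[[h for h in(0,.1,.2,.28) if ok(o+S@P1+[0,0,h],S@g1(ph)) is not None] for ph in(.5,.6,.75)],
     "g2",*[[h for h in(0,.1,.2,.28) if ok(o+S@P2+[0,0,h],S@g2(ph)) is not None] for ph in(.4,.5,.6)])
for ph in(.6,.75): print("pick",[f(ok(ob+Rb@P1+[0,0,h],Rb@g1(ph))) for h in(0,.2)])
E
python3 ik3.py
```

```text
[0.475, -0.27, 0.043] -1.57 g1 [0, 0.1, 0.2, 0.28] [0, 0.1, 0.2] [0, 0.1, 0.2] g2 [0, 0.1, 0.2, 0.28] [0, 0.1, 0.2, 0.28] [0, 0.1, 0.2, 0.28]
[0.475, -0.27, 0.043] -1.75 g1 [0, 0.1, 0.2, 0.28] [0, 0.1, 0.2, 0.28] [0, 0.1, 0.2, 0.28] g2 [0, 0.1, 0.2, 0.28] [0, 0.1, 0.2, 0.28] [0, 0.1, 0.2, 0.28]
[0.475, -0.27, 0.043] -1.95 g1 [0, 0.1, 0.2, 0.28] [0, 0.1, 0.2, 0.28] [0, 0.1, 0.2, 0.28] g2 [0, 0.1, 0.2, 0.28] [0, 0.1, 0.2, 0.28] [0, 0.1, 0.2, 0.28]
[0.49, -0.28, 0.043] -1.57 g1 [0, 0.1, 0.2, 0.28] [0, 0.1, 0.2] [0, 0.1] g2 [0, 0.1, 0.2, 0.28] [0, 0.1, 0.2, 0.28] [0, 0.1, 0.2, 0.28]
[0.49, -0.28, 0.043] -1.75 g1 [0, 0.1, 0.2, 0.28] [0, 0.1, 0.2, 0.28] [0, 0.1, 0.2] g2 [0, 0.1, 0.2, 0.28] [0, 0.1, 0.2, 0.28] [0, 0.1, 0.2, 0.28]
[0.49, -0.28, 0.043] -1.95 g1 [0, 0.1, 0.2, 0.28] [0, 0.1, 0.2, 0.28] [0, 0.1, 0.2, 0.28] g2 [0, 0.1, 0.2, 0.28] [0, 0.1, 0.2, 0.28] [0, 0.1, 0.2, 0.28]
[0.47, -0.31, 0.043] -1.57 g1 [0, 0.1, 0.2] [0, 0.1, 0.2] [0, 0.1] g2 [0, 0.1, 0.2, 0.28] [0, 0.1, 0.2, 0.28] [0, 0.1, 0.2, 0.28]
[0.47, -0.31, 0.043] -1.75 g1 [0, 0.1, 0.2, 0.28] [0, 0.1, 0.2, 0.28] [0, 0.1, 0.2] g2 [0, 0.1, 0.2, 0.28] [0, 0.1, 0.2, 0.28] [0, 0.1, 0.2, 0.28]
[0.47, -0.31, 0.043] -1.95 g1 [0, 0.1, 0.2, 0.28] [0, 0.1, 0.2, 0.28] [0, 0.1, 0.2, 0.28] g2 [0, 0.1, 0.2, 0.28] [0, 0.1, 0.2, 0.28] [0, 0.1, 0.2, 0.28]
pick [[-0.09, 0.86, 1.06, 1.76, -0.83, 1.66, -1.53], [-0.11, 0.52, 1.06, 1.63, -0.59, 1.86, -1.78]]
pick [[-0.02, 0.98, 1.06, 1.67, -0.89, 1.84, -1.48], [-0.03, 0.65, 1.06, 1.57, -0.67, 2.02, -1.69]]
```

```bash
cat > conf.py <<'E'
from h import *
b=np.load("pose.npz")["b"];D=np.load("pose.npz")["d"]
P1=np.array([-.06,.028,-.010]);P2=np.array([-.06,.020,.006])
yb=b[2];Rb=Rh([np.cos(yb),np.sin(yb),0],[np.sin(yb),-np.cos(yb),0]); ob=np.array([b[0],b[1],.016])
B=Rz(D[2]); G1,G2=g1(.6),g2(.5); S=stand(-1.85); os_=np.array([.475,-.275,.043])
L=list; up=lambda h:np.array([0,0,h])
def st(m):
    o=ctrl.get_obs();print(m,"t",round(o["t"],2),"p",np.round(o["tcp_pos"],4),"F",np.round(o["ft_force"],1),"gap",round(o["finger_gap"],3))
E
python3 - <<'E'
from conf import *
ctrl.move_gripper(.6,80)
p=ob+Rb@P1; M=L(rv(Rb@G1))
ctrl.reach(L(p+up(.28)),M)
ctrl.move_l(L(p+up(.05)),vel=.25); print(ctrl.move_l(L(p),vel=.06,until_force=12)); st("at")
ctrl.move_gripper(0,80); st("grip")
ctrl.move_l(L(p+up(.28)),vel=.25); st("lift")
ps=os_+S@P1
ctrl.reach(L(ps+up(.28)),L(rv(S@G1))); st("rot"); print(ctrl.get_obs()["joint_positions"])
ctrl.move_l(L(ps+up(.03)),vel=.2)
print(ctrl.move_l(L(ps-up(.004)),vel=.03,until_force=6)); st("stood"); print(ps)
cv2.imwrite("pics/s1.png",cv2.resize(ctrl.camera("side")["color"][170:350,230:470],None,fx=3,fy=3))
E
```

```text
False
at t 20.38 p [ 0.4113 -0.2333  0.0262] F [ 0.  -0.7  0.5] gap 0.599
grip t 20.77 p [ 0.4115 -0.2334  0.0265] F [-0.2 -2.   3.2] gap 0.216
lift t 22.04 p [ 0.4109 -0.2325  0.3047] F [ 0.1 -0.4 -1.6] gap 0.216
rot t 25.73 p [ 0.4199 -0.249   0.3508] F [ 0.3 -0.3 -0.6] gap 0.215
[ 1.02758268  0.14667392 -1.1970582   1.84717331  0.97776683  1.75990448
  2.58635627]
True
stood t 28.07 p [ 0.4198 -0.2489  0.0705] F [0.9 0.9 3.4] gap 0.211
[ 0.42007939 -0.24885183  0.071     ]
```

View pics/s1.png

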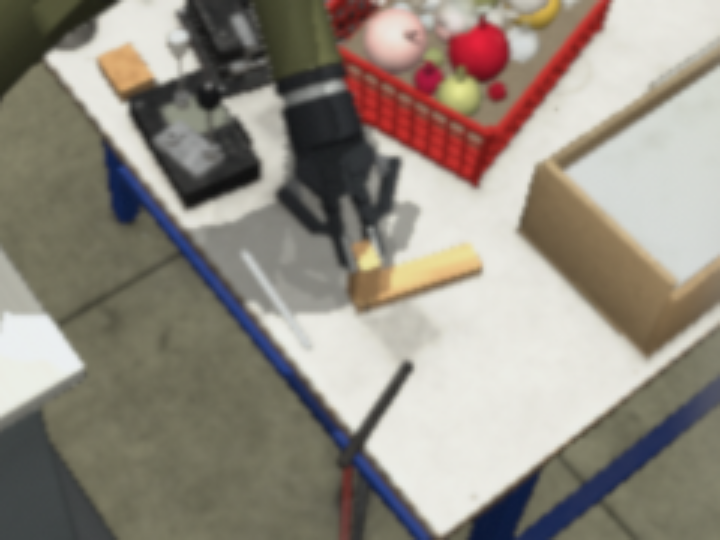

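s1: half_b stands with its short arm up at about (368,250) and its long arm flat on the bench. Contact height was as predicted. Next I regrip from the other side.

Run:
```python
from conf import *
ctrl.move_gripper(.55); p=ctrl.get_obs()["tcp_pos"]
ctrl.move_l(L(p+up(.15)),vel=.2); st("off")
ctrl.reach([.45,-.27,.34],L(rv(Rd(0.)))); st("mid")
p2=os_+S@P2; M=L(rv(S@G2))
ctrl.reach(L(p2+up(.22)),M); st("over"); print(ctrl.get_obs()["joint_positions"])
ctrl.move_l(L(p2+up(.05)),vel=.2); print(ctrl.move_l(L(p2),vel=.06,until_force=10)); st("at")
ctrl.move_gripper(0,80); st("grip")
ctrl.move_l(L(p2+up(.26)),vel=.25); st("lift")
oc=B@np.array([0,-.056,0])+[D[0],D[1],.022]; pc=oc+B@P2
ctrl.reach(L(pc+up(.24)),L(rv(B@G2))); st("over cell"); print(ctrl.get_obs()["joint_positions"])
look("w4"); cv2.imwrite("pics/s2.png",cv2.resize(ctrl.camera("side")["color"][20:220,180:420],None,fx=3,fy=3))
```

```text
off t 29.41 p [ 0.4185 -0.2489  0.2187] F [-0.4  0.2  0.1] gap 0.551
mid t 31.02 p [ 0.4498 -0.2694  0.3388] F [-0.1  0.7 -0. ] gap 0.553
over t 31.7 p [ 0.4157 -0.2639  0.2822] F [ 0.5  0.5 -0.3] gap 0.552
[ 1.38393076  0.46711969 -0.50565628  1.60380456 -0.63480447  1.78104008
  0.65315195]
False
at t 33.68 p [ 0.4158 -0.2643  0.0633] F [0.3 0.3 0.2] gap 0.551
grip t 34.04 p [ 0.4158 -0.2645  0.0635] F [-0.7 -1.7  2.1] gap 0.221
lift t 35.23 p [ 0.4152 -0.264   0.3214] F [ 0.   0.1 -2.3] gap 0.22
over cell t 37.35 p [0.4692 0.3122 0.2676] F [0.4 0.8 0. ] gap 0.219
[-0.08242402  0.63118458 -1.13724901  1.38987006  0.74988502  1.94040449
 -1.18613524]
```

View pics/w4.png

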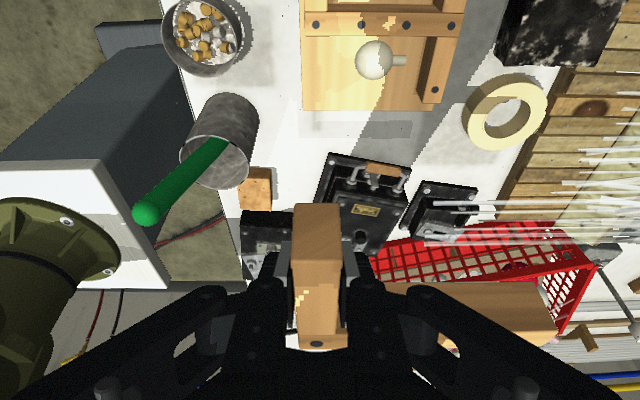

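w4: half_b is held with its short arm (317,240) pointing at the middle wall and its long arm running along +x; cell 1 is free. I'll lower it, press it against the wall, and release.

Run:
```python
from conf import *
oc=B@np.array([0,-.056,0])+[D[0],D[1],.022]; pc=oc+B@P2
ctrl.move_l(L(pc+up(.03)),vel=.2)
print(ctrl.move_l(L(pc-up(.003)),vel=.03,until_force=8)); st("down"); print(pc)
p=ctrl.get_obs()["tcp_pos"]
print(ctrl.move_l(L(p+B@np.array([0,.008,0])),vel=.02,until_force=8)); st("wall"); print(B.T@(ctrl.get_obs()["tcp_pos"]-p))
ctrl.move_gripper(.36); st("open")
p=ctrl.get_obs()["tcp_pos"]; ctrl.move_l(L(p+up(.2)),vel=.2)
ctrl.reach([.5,.34,.26],L(rv(Rd(np.pi/2)))); look("w5"); st("end")
a=cv2.imread("pics/w5.png")[120:265,225:420]
cv2.imwrite("pics/w5c.png",cv2.resize(a,None,fx=4,fy=4,interpolation=cv2.INTER_CUBIC))
```

```text
True
down t 39.58 p [0.4678 0.3136 0.0281] F [0.6 0.7 3.5] gap 0.218
[0.46800025 0.31377688 0.028     ]
True
wall t 39.92 p [0.4682 0.3162 0.0282] F [0.6 0.  3.6] gap 0.217
[0.0003483  0.00260298 0.00012663]
open t 40.19 p [0.468  0.3152 0.0278] F [-0.2 -0.3  0.7] gap 0.362
end t 42.94 p [0.4997 0.3401 0.2596] F [0.4 0.5 0.2] gap 0.361
```

View pics/w5c.png

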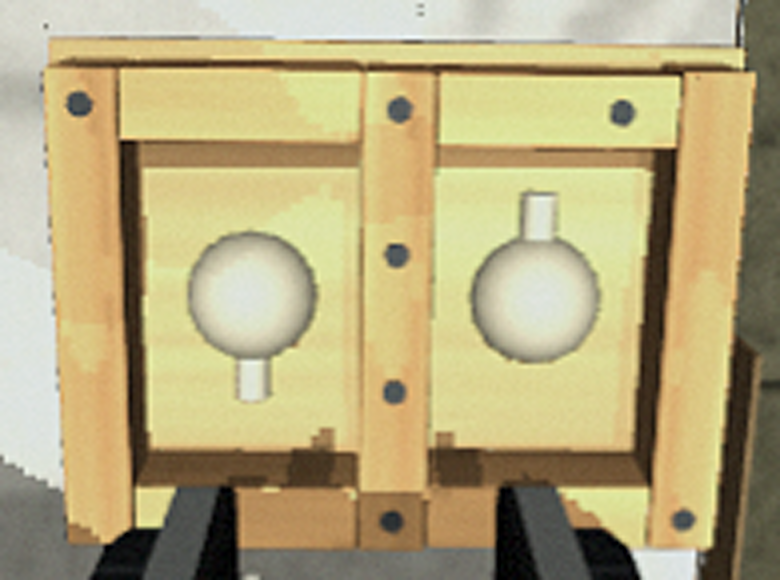

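```bash
python3 -c "
from station import ctrl
ctrl.hand_in(); print(ctrl.get_obs()['t'])"
```

```text
the job is handed in; nothing more can be done
the job is handed in; nothing more can be done
```

Both cells are closed and I handed the job in at about 43 s of the 72 s; the hand-in gives no verdict.

- **Half_a:** I laid it in cell 2 with the tool pointing down the whole time, so it was never tipped. I then pressed it against the wall.
- **Half_b:** This was the mirrored one. I picked it up, stood it on its long arm, regripped it from the other side and turned it over, then laid it in cell 1 and pressed it against the wall.

**Last checks:** In the final wrist picture both halves lie square. Their short arms meet the middle wall and their long arms meet the cross-wall ends, with no visible gap. I judged this by eye and did not refit the final positions in millimetres. During placing, the halves touched the board at about the expected height (1 mm high for half_a). They met the wall after 3.3 mm and 2.6 mm, where I had left 2.5 mm and 3 mm. The logged force along the push was near zero after both wall stops, so it did not confirm the wall contact and I relied on the picture. No other check failed.

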